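# Park the tube offcut at the top of its gutter

### The job

Two short sloping gutters stand on the bench, one holding an open tube offcut, the other a narrower round post cap. With the fingertips, gently push the tube offcut up its gutter and over the crest, so that it settles in the dip against the tall end stop and does not roll back; do not pick it up or bat it. Leave the post cap where it is, and the other things on the bench undisturbed.

Things in the scene. Friction and masses are not known exactly. Their poses are not given: they have to be found in the camera images.
- gutter: The gutter that holds the tube offcut: aluminium channel 256 mm long on an 80 mm wide plywood foot, fixed to the bench. Origin: centre of its underside, on the bench; x runs level from the low end to the high end, y across, z up. The side walls reach 10 mm above the channel floor, 66 mm apart inside, 72 mm outside.
- gutter_low (a point): Floor of that gutter at its low end (its x = -120 mm, z = 14 mm). Here a lip 4 mm thick, 10 mm above the floor, closes the end; a finger can pass above it. From here the floor rises straight (8 degrees) to the crest.
- gutter_crest (a point): Crest of that gutter's floor (its x = +55 mm, z = 38.6 mm). Beyond it the floor falls (9 degrees) to the stop, so a round thing past the crest rolls on to the stop by itself.
- gutter_stop (a point): Floor of that gutter at the foot of the tall steel end stop (its x = +120 mm, z = 28.3 mm). The stop stands 40 mm above the floor here.
- offcut: Piece of smooth, lightly oiled round steel tube (friction about 0.3), 48 mm outside diameter, 60 mm long, about 0.16 kg, lying across the gutter so that it rolls along it; it starts at the low end, resting against the low lip. Origin at its very centre; its y axis is the tube's axis, x and z turn as it rolls. Standing in the dip against the stop its centre is near x = +96 mm, z = 56 mm in the gutter's frame.
- gutter2: The other gutter, same make and size and same frame, with the post cap in it; it slopes roughly the opposite way.
- cap: Round steel post cap, 48 mm diameter, 28 mm wide (38 mm with its domed face), in the other gutter. Origin at the centre of its cylindrical part. To be left alone.
- driver: Screwdriver, 190 mm long, blue handle, lying between the gutters; origin on its underside. Bystander.
- tape: Roll of grey tape, 100 mm diameter, 50 mm high, lying flat; origin at the centre of its underside. Bystander.
- spray: White spray can, 52 mm diameter, 150 mm high, standing; origin at the centre of its underside. Bystander.
- flange: Square steel base plate, 80 x 80 x 8 mm, lying flat; origin at the centre of its underside. Bystander.
- bracket: Steel angle bracket, 50 x 40 x 50 mm high; origin at the centre of its underside. Bystander.
- carton: Cardboard carton, 100 x 130 x 70 mm; origin at the centre of its underside. Bystander.
Not all that is in view belongs to the job. Leave any blue or orange look-alike of the offcut alone.

How it is judged (in metres and radians):
On the way:
1. the tube is rolling up the gutter, half-way to the crest (x of offcut in the frame of gutter between -0.035 and 0.05 m and y of offcut in the frame of gutter between -0.012 and 0.012 m), for 0.1 s.
At the end, for the whole second after the job is handed in: The tube offcut lies across its gutter in the dip, against the tall end stop (within 8 mm), at rest and not held; the post cap is within 10 mm of where it was and the other loose things within 20 mm (x of offcut in the frame of gutter between 0.088 and 0.104 m and y of offcut in the frame of gutter between -0.012 and 0.012 m and z of offcut in the frame of gutter between 0.05 and 0.062 m and angle between the y axis of offcut and the y axis of gutter, either way round below 0.2 rad and linear speed of offcut below 0.02 m/s and distance of cap from where it was at the start of the episode below 0.01 m and distance of each of driver, tape, spray, flange, bracket, carton from where it was at the start of the episode below 0.02 m); the robot touches nothing.
It fails at once if the tube is lifted off the gutter floor (by more than about 10 mm) (z of offcut in the frame of gutter above 0.0732 m or (x of offcut in the frame of gutter below 0 m and z of offcut in the frame of gutter above 0.0655 m) or (x of offcut in the frame of gutter below -0.06 m and z of offcut in the frame of gutter above 0.057 m)).
It fails at once if the tube leaves its gutter (y of offcut in the frame of gutter above 0.03 m or y of offcut in the frame of gutter below -0.03 m or x of offcut in the frame of gutter above 0.125 m or x of offcut in the frame of gutter below -0.125 m).
It fails at once if the tube is batted or flung (faster than 0.6 m/s) (linear speed of offcut above 0.6 m/s).
It fails at once if the post cap is pushed away (more than 20 mm) (distance of cap from where it was at the start of the episode above 0.02 m).
It fails at once if another loose thing is knocked (moved more than 30 mm) (distance of any of driver, tape, spray, flange, bracket, carton from where it was at the start of the episode above 0.03 m).
It also fails if it takes over 48 s, if anything falls off the work surface, if the arm or the gripper's body presses on something with over 40 N, if the wrist force passes 120 N, or if a joint passes its speed limit or range.

### The arm

A 6-joint arm with a two-finger parallel gripper is mounted at the origin on the work surface. World frame = base frame: x ahead of the robot, y to its left, z up, the work surface at z = 0. Lengths are in m, angles in degrees, forces in N, time in s.
With the tool pointing down it reaches from about 0.25 to 0.725 m from the base axis. Payload 9.7 kg.
Tool frame: the origin (TCP) lies at the very end of the fingers, on their centre line; the grasp point (between the pads) lies 19 mm behind it (bot.grip_point_offset is the z of the grasp point in the tool frame, in m); z points along the fingers, x is the direction in which the jaws open and shut, and the axes are right-handed (so a half turn about z gives the same grasp; the last joint's range is limited). The gripper opens to 85 mm and grips with 20 to 120 N. Pads are 22 mm wide; open, the fingers measure 114 mm over their backs; the gripper's body (76 mm by 85 mm) begins 54 mm behind the grasp point. The pads swing forward as they close: fully open they stand 13 mm farther back than shut.
Start: joints at [63.255, 4.979, 10.078, 95.1, 0, 90], TCP at [0.248, 0.491, 0.231] pointing down, gripper open.
Joint ranges: [-179.16, 179.16], [-48.56, 103.87], [-65.8, 70.77], [-126.05, 130.52], [-82.76, 87.17], [-180, 180]. Speed limits (degrees/s): [127.2, 127.2, 147.25, 180, 180, 180].

### API

Orientations are given as [roll, pitch, yaw] about the fixed x, y, z axes, in that order (R = Rz(yaw) Ry(pitch) Rx(roll)).
In Python, from workcell import get_obs, viewer, job_done, bot gives the robot as it stands.
- The arm moves only by the shell command python3 -m handwheel 'ROWS' [FORCE]. ROWS is JSON, a list of rows, each a list of 5 numbers: the closure, from 0 (fully open) to 1 (shut), then the shift along the world's x, y, z in m, then the turn about the world's z in degrees. A call has 1 to 5 rows; each row is the pose to reach, as a shift and turn from the pose measured when the call began; what a row does not reach only later rows make up. A row lasts 1/10 s, in which the tool goes at most 50 mm and 8.59 degrees, less where a joint would pass 70% of its speed; a pose out of reach is approached as far as the arm can. A call with a gripper value outside its range is refused whole. The fingers move at their own pace and stop on an object; FORCE is the grip in N (left out, the last holds). Time passes only in rows, so rows that repeat a pose let the fingers close. It gives the time, the measured TCP pose, the force and the opening at its end, in the units of the state.
- get_obs(): the state, without advancing time (a new reading comes with each control period).
- viewer.camera(name): name is "scene" or "top" or "wrist"; returns a dict with "color" (480x640x3 uint8, blue, green, red), "K" (3x3 intrinsics, pixels), "origin" and "orientation" of the camera in the world. Camera axes: x right, y down, z forward; pixel columns grow to the right and rows downward; lengths in m; the calibration is good to about 2 mm. A picture is of the moment at which its call begins. There is no depth.
- job_done(): hands the job in, once; it reports no verdict.
The state is a dict: "time": time; "q": joint angles; "qd": joint speeds; "joint_efforts": joint torques, N m; "ee_pos": TCP position; "tcp_rot": TCP orientation; "wrist_force": force on the tool from outside, world axes, zero at the start; "torque": the same for the moment, N m; "opening": finger opening in m.
Only numpy, scipy, OpenCV 4.12 (cv2) and the standard library are available. Lean on these libraries where they do the work, as an engineer would, in place of code of your own. Each camera call takes 0.05 s, during which the arm holds its last target.

## Working session

There is one attempt and no reset: what is moved stays moved. The work goes in short steps, Python scripts to look and compute and a shell command to move; the robot and the scene stay as the last step left them, time stands still between calls to the robot, and variables do not carry over. Pictures are saved under pics/ and viewed, and the job is handed in when it is done.

```bash
mkdir -p pics; ls; python3 - <<'E'
from workcell import get_obs, viewer, job_done, bot
import cv2
o=get_obs(); print(o)
for n in("scene","top"):
    c=viewer.camera(n); cv2.imwrite(f"pics/{n}0.png",c["color"]); print(n,c["K"],c["origin"],c["orientation"])
E
```

```text
pics
{'time': 0.0, 'q': array([ 6.32553845e+01,  5.01315402e+00,  1.00324874e+01,  9.50993948e+01,
       -1.06276717e-03,  9.00019319e+01]), 'qd': array([-0.04046021,  0.04220823, -0.0251163 ,  0.05541091,  0.08658785,
       -0.0288031 ]), 'joint_efforts': array([ 4.52435243e-04, -5.20385706e+01,  4.64806759e+01,  1.62586867e-02,
        2.36220387e-06,  1.07583821e-05]), 'ee_pos': array([0.24740578, 0.49094712, 0.23054575]), 'tcp_rot': array([1.79998935e+02, 8.00614010e-02, 6.32534526e+01]), 'wrist_force': array([ 0.59280075, -0.09928767, -0.14620695]), 'torque': array([-0.00731223, -0.01196619,  0.01756796]), 'opening': 0.08529374241757441}
scene [[538.88887066   0.         320.27405588]
 [  0.         538.88887066 245.75390215]
 [  0.           0.           1.        ]] [1.10031497 0.73134189 0.81913417] [-129.32478493   -0.59167072  143.41091949]
top [[437.31804453   0.         320.39691056]
 [  0.         437.31804453 235.81203643]
 [  0.           0.           1.        ]] [ 0.3618698  -0.01376366  1.14809458] [-171.84978588   -0.55542289  -89.57333235]
```

View pics/scene0.png

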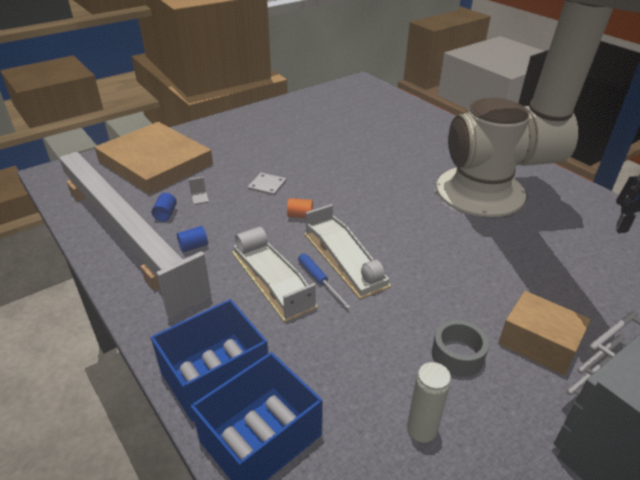

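View pics/top0.png

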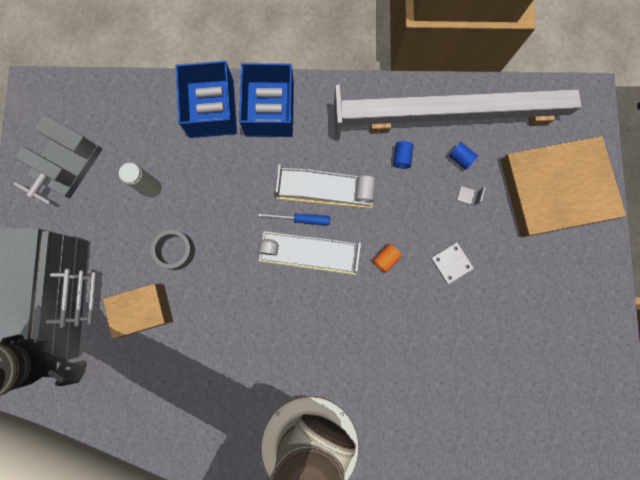

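```bash
python3 - <<'E'
import cv2,numpy as np
t=cv2.imread("pics/top0.png")[155:285,245:405]; s=cv2.imread("pics/scene0.png")[190:330,220:400]
cv2.imwrite("pics/c1.png",cv2.resize(t,None,fx=5,fy=4.5,interpolation=2) if 0 else cv2.resize(t,None,fx=4.5,fy=4.5,interpolation=2))
cv2.imwrite("pics/c2.png",cv2.resize(s,None,fx=4.2,fy=4.2,interpolation=2))
E
```

```text
(no output)
```

View pics/c1.png

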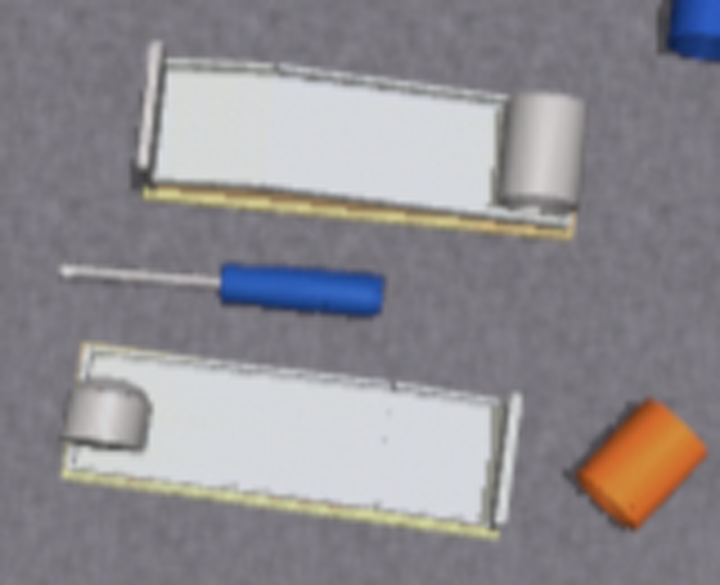

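View pics/c2.png

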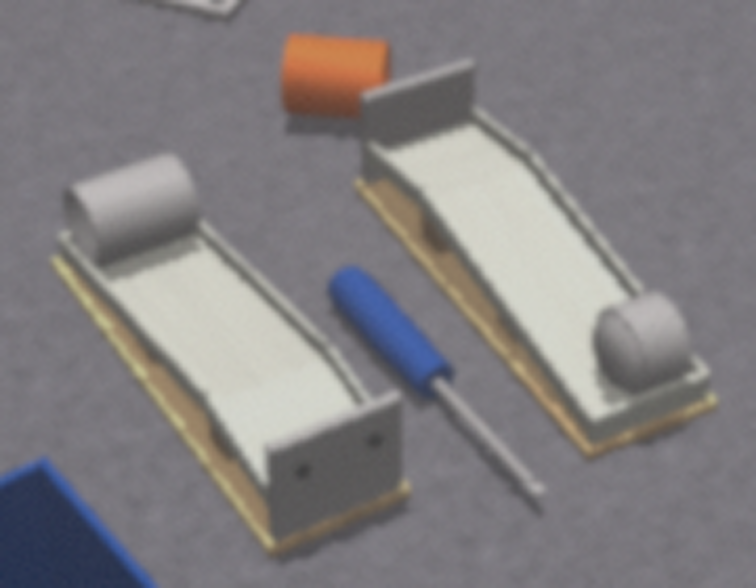

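```bash
cat > h.py <<'E'
import numpy as np
from scipy.spatial.transform import Rotation as R
CAM={"scene":(538.889,(320.274,245.754),[1.10031497,0.73134189,0.81913417],[-129.32478493,-0.59167072,143.41091949]),
"top":(437.318,(320.397,235.812),[0.3618698,-0.01376366,1.14809458],[-171.84978588,-0.55542289,-89.57333235])}
def ray(n,p):
    f,c,o,a=CAM[n]; d=R.from_euler('xyz',a,degrees=True).apply([(p[0]-c[0])/f,(p[1]-c[1])/f,1]); return np.array(o),d
def pl(n,p,z):
    o,d=ray(n,p); return o+d*(z-o[2])/d[2]
def proj(n,P):
    f,c,o,a=CAM[n]; v=R.from_euler('xyz',a,degrees=True).inv().apply(np.array(P)-o); return f*v[:2]/v[2]+c
def tri(p,q):
    A=[];b=[]
    for n,x in(("top",p),("scene",q)):
        o,d=ray(n,x); d/=np.linalg.norm(d); M=np.eye(3)-np.outer(d,d); A.append(M);b.append(M@o)
    return np.linalg.solve(sum(A),sum(b))
E
python3 - <<'E'
from h import *
np.set_printoptions(precision=4,suppress=True)
T=lambda x,y:(x/4.5+245-.4,y/4.5+155-.4)
S=lambda x,y:(x/4.2+220-.4,y/4.2+190-.4)
a=pl("top",T(144,198),0);b=pl("top",T(573,238),0);print("top foot",a,b,np.linalg.norm(a-b),np.degrees(np.arctan2(*(a-b)[[1,0]])))
for p in [(275,552),(408,490),(55,265)]: print("scene foot",pl("scene",S(*p),0))
s1=pl("top",T(155,42),.0683);s2=pl("top",T(146,167),.0683);print("stoptop",s1,s2,np.linalg.norm(s1-s2))
print("stop scene",pl("scene",S(270,445),.0683),pl("scene",S(400,393),.0683))
# offcut ends silhouette centre
print("off top",pl("top",T(547,150),.0415))
# scene: silhouette of near end face (95,222), far end (180,185)
print("off scene",pl("scene",S(132,208),.0415))
E
```

```text
top foot [0.6262 0.0946 0.    ] [ 0.6043 -0.1612  0.    ] 0.2567187026824631 85.10923118515923
scene foot [0.7009 0.0865 0.    ]
scene foot [0.6236 0.0909 0.    ]
scene foot [ 0.6801 -0.1667  0.    ]
stoptop [0.701  0.0838 0.0683] [0.6283 0.0874 0.0683] 0.07279009964104419
stop scene [0.6984 0.0825 0.0683] [0.628  0.0896 0.0683]
off top [ 0.6472 -0.1413  0.0415]
off scene [ 0.6431 -0.1391  0.0415]
```

The candidates in the top view are:
- The wide grey tube at (366,188). It spans its gutter wall to wall, so it fits as the offcut.
- The narrow domed grey piece at (268,246), which is the cap.
- The orange piece at (388,258) and the blue ones at (403,155) and (463,155), which are look-alikes.
- The grey tubes in the bins, which are not part of the job.

The crops confirm this: the upper gutter holds the open tube, and its stop is at the left, towards +y. Gutter centre is about (0.653, -0.037) with yaw about 85.2°.

Next I travel at height to a spot behind the low end.

```bash
python3 -m handwheel '[[0.75,0.024,-0.043,0,-8],[0.75,0.048,-0.086,0,-16],[0.75,0.072,-0.129,0,-24],[0.75,0.096,-0.172,0,-32],[0.75,0.12,-0.215,0,-40]]' 20
python3 -m handwheel '[[0.75,0.024,-0.043,0,-6],[0.75,0.048,-0.086,0,-12],[0.75,0.072,-0.129,0,-18],[0.75,0.096,-0.172,0,-24],[0.75,0.12,-0.215,0,-28]]'
python3 -m handwheel '[[0.75,0.024,-0.043,0,0],[0.75,0.048,-0.086,0,0],[0.75,0.072,-0.129,0,0],[0.75,0.096,-0.172,0,0],[0.75,0.12,-0.215,0,0]]'
```

```text
time: 0.6
ee_pos: [0.3678, 0.2742, 0.2304]
tcp_rot: [180.0, 0.1, 23.0]
wrist_force: [0.8, 0.2, -0.4]
opening: 0.0211
time: 1.1
ee_pos: [0.4883, 0.0571, 0.2303]
tcp_rot: [180.0, 0.1, -5.3]
wrist_force: [0.9, 1.2, 0.6]
opening: 0.0213
time: 1.6
ee_pos: [0.6088, -0.16, 0.2299]
tcp_rot: [-180.0, 0.1, -5.3]
wrist_force: [1.4, 1.7, 0.2]
opening: 0.0215
```

```bash
python3 -m handwheel '[[0.75,0.015,-0.022,0,0.5],[0.75,0.03,-0.045,0,0.5],[0.75,0.03,-0.045,-0.04,0.5],[0.75,0.03,-0.045,-0.08,0.5],[0.75,0.03,-0.045,-0.1,0.5]]'
python3 - <<'E'
from workcell import viewer
import cv2
for n in("scene","top"):
    c=viewer.camera(n)["color"]; c=c[170:330,200:400] if n=="scene" else c[130:280,250:450]
    cv2.imwrite(f"pics/{n}1.png",cv2.resize(c,None,fx=3.6,fy=3.6,interpolation=2))
E
```

```text
time: 2.1
ee_pos: [0.6375, -0.2049, 0.1251]
tcp_rot: [-179.9, 0.4, -4.8]
wrist_force: [-0.4, -0.1, -1.1]
opening: 0.0213
```

View pics/scene1.png

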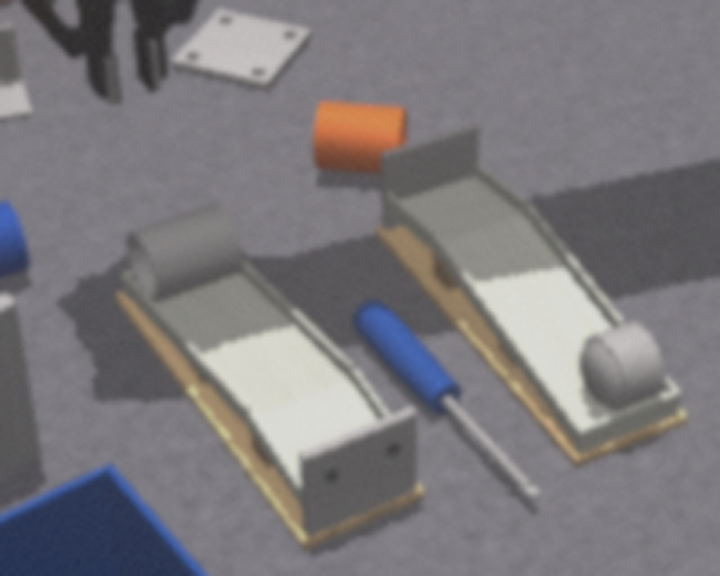

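View pics/top1.png

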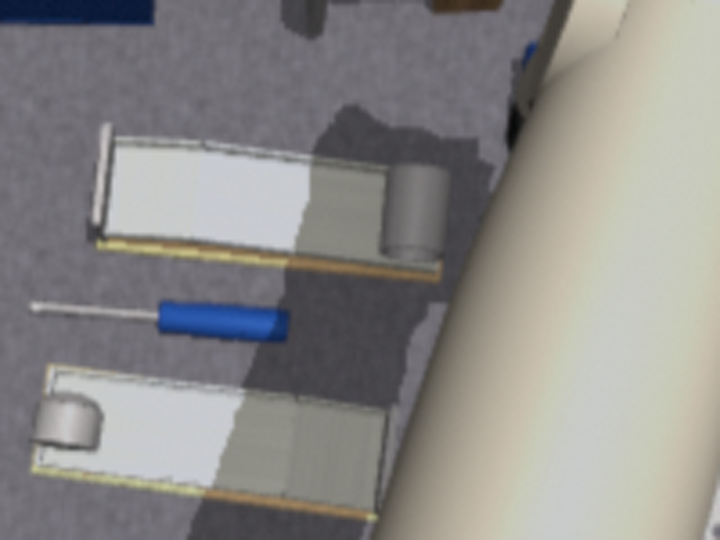

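The tube is unmoved (top crop 415,212) and the fingers are behind the low end. I descend to just above lip height.

```bash
python3 -m handwheel '[[0.75,0.002,0,-0.03,0],[0.75,0.002,0,-0.06,0],[0.75,0.002,0,-0.085,0],[0.75,0.002,0,-0.095,0],[0.75,0.002,0,-0.095,0]]'
python3 -m handwheel '[[0.75,0,0.004,0,0],[0.75,0.001,0.008,0,0],[0.75,0.001,0.012,0,0],[0.75,0.002,0.016,0,0],[0.75,0.002,0.018,0,0]]'
python3 - <<'E'
from workcell import viewer
import cv2
for n in("scene","wrist"):
    c=viewer.camera(n)["color"]; c=c[170:330,200:400] if n=="scene" else c
    cv2.imwrite(f"pics/{n}2.png",cv2.resize(c,None,fx=3.6,fy=3.6,interpolation=2) if n=="scene" else c)
E
```

```text
time: 2.7
ee_pos: [0.6388, -0.2043, 0.0302]
tcp_rot: [-179.9, 0.6, -4.8]
wrist_force: [0.0, -0.2, 0.1]
opening: 0.0213
time: 3.2
ee_pos: [0.6411, -0.1858, 0.0307]
tcp_rot: [-179.9, 0.5, -4.8]
wrist_force: [0.1, -0.1, 0.6]
opening: 0.0215
```

View pics/scene2.png

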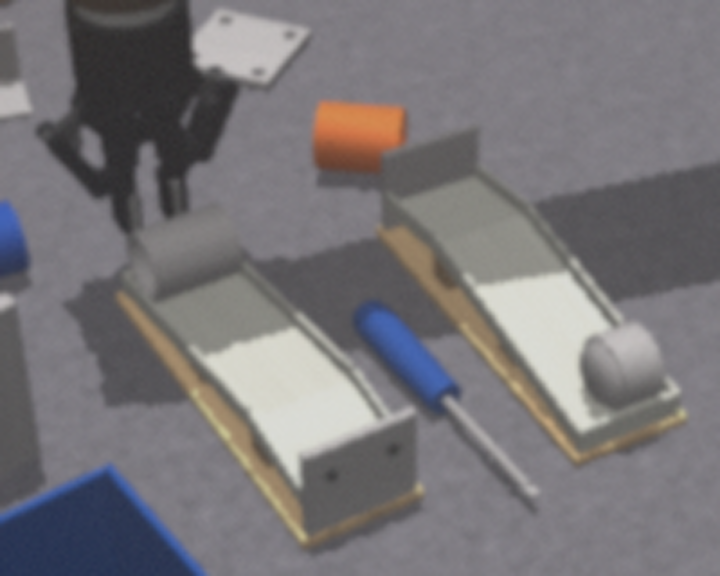

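View pics/wrist2.png

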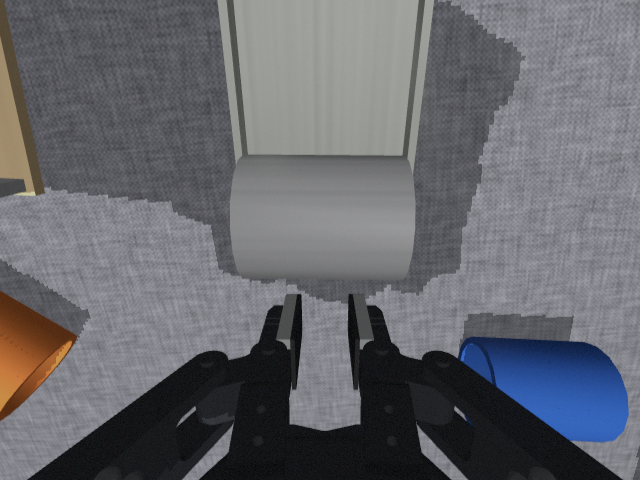

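The wrist view shows the fingertips centred on the tube (325,218) and square to it. I push at about 50 mm/s, following the 8° slope.

```bash
python3 -m handwheel '[[0.75,0,0.004,0,0],[0.75,0.001,0.008,0,0],[0.75,0.001,0.012,0.001,0],[0.75,0.001,0.016,0.001,0],[0.75,0.002,0.02,0.001,0]]'
python3 -m handwheel '[[0.75,0,0.005,0.001,0],[0.75,0.001,0.01,0.001,0],[0.75,0.001,0.015,0.002,0],[0.75,0.002,0.02,0.003,0],[0.75,0.002,0.025,0.004,0]]'
python3 -m handwheel '[[0.75,0,0.005,0.001,0],[0.75,0.001,0.01,0.001,0],[0.75,0.001,0.015,0.002,0],[0.75,0.002,0.02,0.003,0],[0.75,0.002,0.025,0.004,0]]'
python3 - <<'E'
from workcell import viewer
import cv2
a=viewer.camera("wrist")["color"];c=viewer.camera("scene")["color"][170:330,200:400]
cv2.imwrite("pics/b3.png",cv2.hconcat([cv2.resize(a,(400,300)),cv2.resize(c,(375,300),interpolation=2)]))
E
```

```text
time: 3.8
ee_pos: [0.6429, -0.1657, 0.0316]
tcp_rot: [-179.9, 0.5, -4.8]
wrist_force: [0.2, -0.7, -0.1]
opening: 0.0213
time: 4.3
ee_pos: [0.645, -0.1402, 0.0357]
tcp_rot: [-179.9, 0.5, -4.8]
wrist_force: [-0.2, 0.1, 0.7]
opening: 0.0215
time: 4.8
ee_pos: [0.6471, -0.1148, 0.0397]
tcp_rot: [-179.9, 0.5, -4.8]
wrist_force: [1.0, -0.8, 0.4]
opening: 0.021
```

View pics/b3.png

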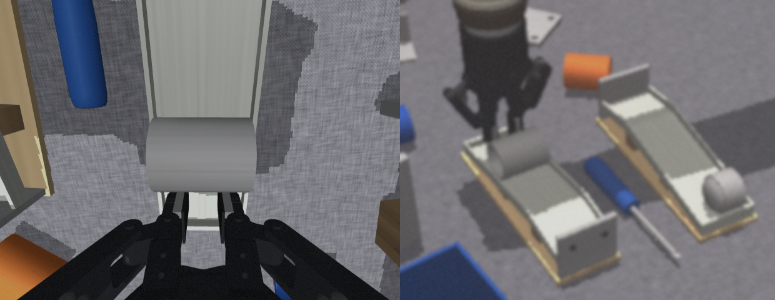

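The tube is in firm contact, square in the gutter and rolling up. I continue.

```bash
python3 -m handwheel '[[0.75,0,0.005,0,0],[0.75,0.001,0.01,0.001,0],[0.75,0.001,0.015,0.001,0],[0.75,0.002,0.02,0.002,0],[0.75,0.002,0.025,0.003,0]]'
python3 -m handwheel '[[0.75,0,0.005,0,0],[0.75,0.001,0.01,0.001,0],[0.75,0.001,0.015,0.002,0],[0.75,0.002,0.02,0.003,0],[0.75,0.002,0.025,0.003,0]]'
python3 -m handwheel '[[0.75,0,0.005,0,0],[0.75,0.001,0.01,0.001,0],[0.75,0.001,0.015,0.002,0],[0.75,0.002,0.02,0.003,0],[0.75,0.002,0.025,0.003,0]]'
python3 - <<'E'
from workcell import viewer
import cv2
a=viewer.camera("wrist")["color"];c=viewer.camera("scene")["color"][170:330,200:400]
cv2.imwrite("pics/b4.png",cv2.hconcat([cv2.resize(a,(400,300)),cv2.resize(c,(375,300),interpolation=2)]))
E
```

```text
time: 5.4
ee_pos: [0.6492, -0.0889, 0.0429]
tcp_rot: [-179.9, 0.5, -4.7]
wrist_force: [-0.6, -0.7, 1.4]
opening: 0.0211
time: 5.9
ee_pos: [0.6514, -0.0636, 0.0461]
tcp_rot: [-179.9, 0.5, -4.7]
wrist_force: [-0.3, -0.5, 0.6]
opening: 0.0213
time: 6.4
ee_pos: [0.6536, -0.0381, 0.0493]
tcp_rot: [-179.9, 0.5, -4.7]
wrist_force: [-0.1, -0.7, -0.1]
opening: 0.0213
```

View pics/b4.png

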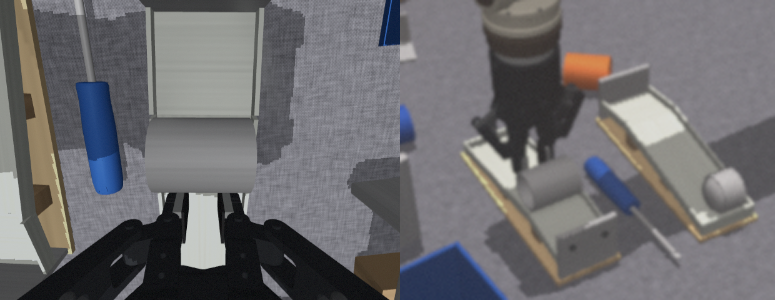

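The tube is still square and about 2 cm short of the crest. I slow down for the crest.

```bash
python3 -m handwheel '[[0.75,0,0.003,0,0],[0.75,0.001,0.006,0.001,0],[0.75,0.001,0.009,0.001,0],[0.75,0.001,0.012,0.002,0],[0.75,0.001,0.015,0.002,0]]'
python3 -m handwheel '[[0.75,0,0.003,0,0],[0.75,0.001,0.006,0,0],[0.75,0.001,0.009,0,0],[0.75,0.001,0.012,0,0],[0.75,0.001,0.014,0,0]]'
python3 - <<'E'
from workcell import viewer
import cv2
a=viewer.camera("wrist")["color"];c=viewer.camera("scene")["color"][170:330,200:400]
cv2.imwrite("pics/b5.png",cv2.hconcat([cv2.resize(a,(400,300)),cv2.resize(c,(375,300),interpolation=2)]))
E
```

```text
time: 7.0
ee_pos: [0.6545, -0.0225, 0.0512]
tcp_rot: [-179.9, 0.5, -4.7]
wrist_force: [0.5, -0.9, -0.4]
opening: 0.0214
time: 7.5
ee_pos: [0.6554, -0.0082, 0.0512]
tcp_rot: [-179.9, 0.5, -4.7]
wrist_force: [-0.8, 0.4, -0.4]
opening: 0.0211
```

View pics/b5.png

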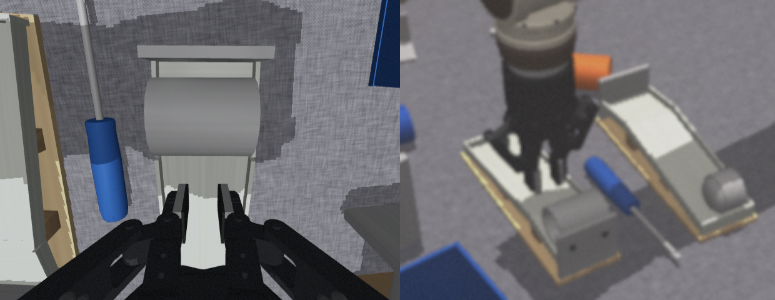

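The tube is over the crest and rolling to the stop. I hold still so it can settle, with the fingers blocking any roll-back, then look again.

```bash
python3 -m handwheel '[[0.75,0,0,0,0],[0.75,0,0,0,0],[0.75,0,0,0,0],[0.75,0,0,0,0],[0.75,0,0,0,0]]'
python3 -m handwheel '[[0.75,0,0,0,0],[0.75,0,0,0,0],[0.75,0,0,0,0],[0.75,0,0,0,0],[0.75,0,0,0,0]]'
python3 - <<'E'
from workcell import viewer
import cv2
a=viewer.camera("wrist")["color"];c=viewer.camera("scene")["color"][170:330,200:400]
cv2.imwrite("pics/b6.png",cv2.hconcat([cv2.resize(a,(400,300)),cv2.resize(c,(375,300),interpolation=2)]))
E
```

```text
time: 8.1
ee_pos: [0.6555, -0.0083, 0.0512]
tcp_rot: [-179.9, 0.5, -4.7]
wrist_force: [-0.6, 0.5, -0.7]
opening: 0.0213
time: 8.6
ee_pos: [0.6555, -0.0083, 0.0512]
tcp_rot: [-179.9, 0.5, -4.7]
wrist_force: [-0.3, 0.3, -0.3]
opening: 0.0213
```

View pics/b6.png

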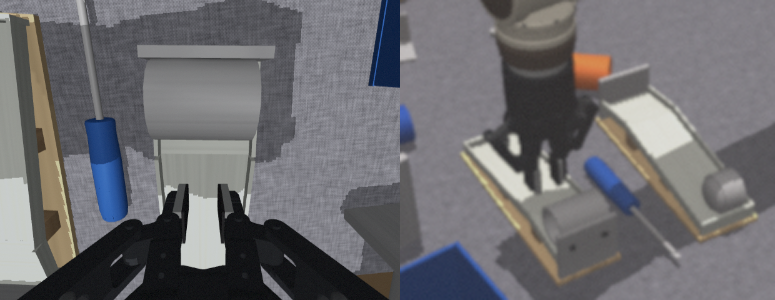

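The tube is seated against the stop at (201,98) in the wrist view. I back off slightly, rise straight up, and then swing clear so the top camera can check.

```bash
python3 -m handwheel '[[0.75,0,-0.01,0.005,0],[0.75,-0.001,-0.02,0.02,0],[0.75,-0.001,-0.02,0.05,0],[0.75,-0.001,-0.02,0.09,0],[0.75,-0.001,-0.02,0.13,0]]'
python3 -m handwheel '[[0.75,-0.02,-0.02,0.03,0],[0.75,-0.06,-0.04,0.05,0],[0.75,-0.1,-0.07,0.05,0],[0.75,-0.14,-0.1,0.05,0],[0.75,-0.18,-0.13,0.05,0]]'
python3 -m handwheel '[[0.75,-0.03,-0.03,0,0],[0.75,-0.06,-0.06,0,0],[0.75,-0.09,-0.09,0,0],[0.75,-0.12,-0.12,0,0],[0.75,-0.12,-0.12,0,0]]'
python3 - <<'E'
from workcell import viewer,get_obs
import cv2
t=viewer.camera("top")["color"];s=viewer.camera("scene")["color"]
cv2.imwrite("pics/t7.png",t);cv2.imwrite("pics/s7.png",s)
for n,a in(("top",t),("scene",s)):
    d=cv2.absdiff(a,cv2.imread(f"pics/{n}0.png")).max(2); cv2.imwrite(f"pics/d_{n}.png",d)
cv2.imwrite("pics/c7.png",cv2.resize(t[155:285,245:405],None,fx=4.5,fy=4.5,interpolation=2))
E
```

```text
time: 9.2
ee_pos: [0.6541, -0.0294, 0.1839]
tcp_rot: [-179.9, 0.5, -4.7]
wrist_force: [2.5, -0.7, -0.7]
opening: 0.0213
time: 9.7
ee_pos: [0.4721, -0.1609, 0.2355]
tcp_rot: [-179.9, 0.4, -4.7]
wrist_force: [0.3, -1.3, -0.1]
opening: 0.0217
time: 10.2
ee_pos: [0.3488, -0.2839, 0.2374]
tcp_rot: [180.0, 0.3, -5.1]
wrist_force: [1.0, 0.0, 0.1]
opening: 0.0211
```

View pics/c7.png

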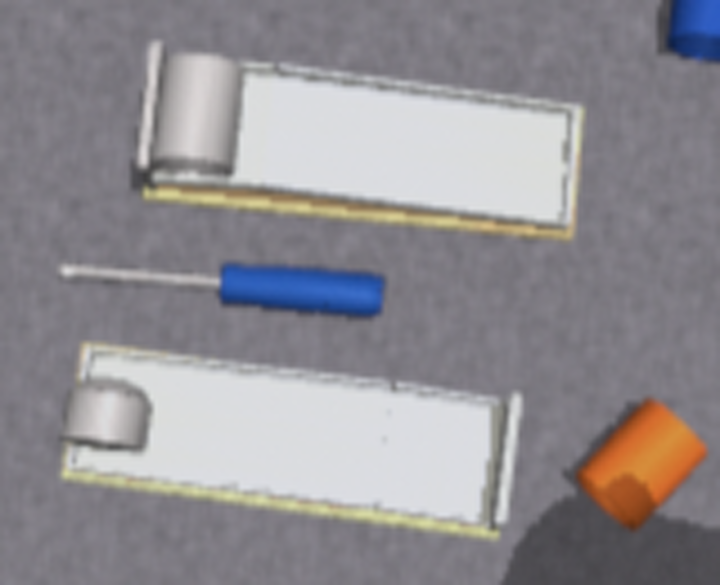

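View pics/s7.png

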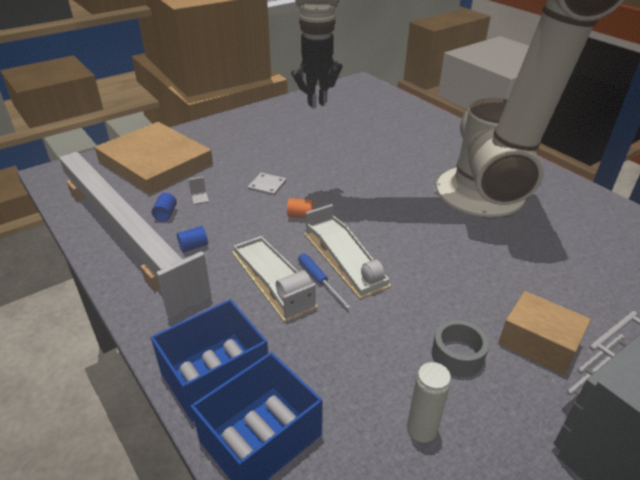

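View pics/d_top.png

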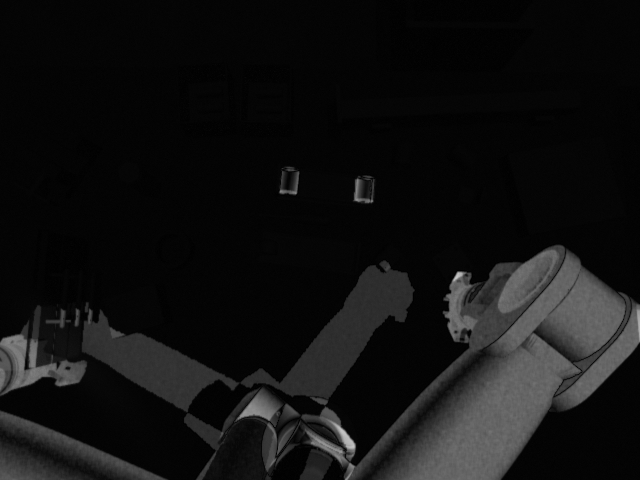

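The top crop shows the tube against the stop at (198,115), square across the gutter. The difference picture shows only the tube's old and new places, plus the arm and its shadow. Cap and bystanders have not moved.

```bash
python3 - <<'E'
from h import *
p=pl("top",(198/4.5+244.6,115/4.5+154.6),.056); d=p[:2]-[.653,-.0367]; a=np.radians(85.2)
print(d@[np.cos(a),np.sin(a)], d@[-np.sin(a),np.cos(a)])
from workcell import job_done,get_obs
print(get_obs()["wrist_force"]); job_done()
E
```

```text
0.09665543286138648 -0.0009206597222141965
[ 0.68898166  1.1088977  -0.05669866]
the job is handed in; nothing more can be done
```

I pushed the tube offcut up its gutter and over the crest with two slightly open fingertips, at about 50 mm/s and then 30 mm/s near the top. It rolled the rest of the way to the tall stop on its own. I then backed the arm clear and handed the job in at about 10 s; it reports no verdict.

- **Tube:** the last top view puts it at x ≈ 0.097 m, y ≈ -0.001 m in the gutter frame, inside the required band. It lies square across the gutter against the stop. I assumed the expected centre height of 0.056 m for this rather than measuring it.
- **Other things:** the before/after top view shows no movement of the post cap or the bystanders. I didn't view the scene camera's difference picture. Part of the top view was covered by the arm and its shadow.
- **Forces and checks:** wrist force readings at the end of each move stayed under about 3 N, and no check failed. The two cameras disagreed by about 4 mm on the gutter's position, so I used the average.

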